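# Arm the saw's release box and hold its spring key turned

## Robot

A 7-joint arm with a two-finger parallel gripper is mounted at the origin on a cart in front of the work surface, level with it; the furniture and walls round the work are solid. World frame = base frame: x ahead of the robot, y to its left, z up, the work surface at z = 0. Lengths are in m, angles in degrees, forces in N, time in s.
With the tool pointing down it reaches from about 0.35 to 0.775 m from the base axis. Payload 3.1 kg.
Tool frame: the origin (TCP) lies at the very end of the fingers, on their centre line; the grasp point (between the pads) lies 19 mm behind it; z points along the fingers, y is the line along which they close (so a half turn about z gives the same grasp; the last joint's range is limited). The gripper opens to 85 mm and grips with 20 to 120 N. Pads are 22 mm wide; open, the fingers measure 114 mm over their backs; the gripper's body (76 mm by 85 mm) begins 54 mm behind the grasp point. The pads swing forward as they close: fully open they stand 13 mm farther back than shut.
Start: joints at [70.548, 17.813, 0.802, 86.603, -0.252, 75.585, -1.558], TCP at [0.161, -0.526, 0.231] pointing down, gripper open.
Joint ranges: [-154.91, 154.91], [-16.99, 109.72], [-72.82, 74.43], [7.12, 147.25], [-82.49, 262.49], [11.32, 116.49], [-174.64, 174.64]. Speed limits (degrees/s): [159.86, 159.86, 180, 180, 180, 180, 180].

## Interface

Orientations are given as a 3x3 rotation matrix whose columns are the frame's x, y, z axes.
In Python, from workcell import ctrl gives the robot as it stands.
- The arm moves only by the tool step_arm, never from a script. Its argument "plan" is a list of rows, each a list of 7 numbers: the shift along the tool's x, y, z in mm, then the turn, a rotation vector about the tool's x, y, z in rad, then the gripper command: -1 is fully open, 1 is shut, values between are in proportion. A call has 1 to 20 rows; each row shifts and turns the commanded pose from where the row before left it, along the tool's axes as they then stand; what a row does not reach is not made up. A row lasts 1/12 s, in which the tool goes at most 41.7 mm and 7.16 degrees, less where a joint would pass 70% of its speed; a pose out of reach is approached as far as the arm can. A call is refused whole if a number of a shift passes 41.7 or a number of a turn 0.125, either way. A call with a gripper value outside its range is refused whole. The fingers move at their own pace and stop on an object; "grip_force" is the grip in N (left out, the last holds). Time passes only in rows, so rows that do not move let the fingers close. It gives the time, the measured TCP pose, the force, the opening and the grip force at its end, in the units of the state.
- ctrl.read_state(): the state, without advancing time (a new reading comes with each control period).
- ctrl.read_camera(name): name is "side" or "top"; returns a dict with "img" (420x560x3 uint8, blue, green, red), "z_map" (420x560 float32, m along the optical axis (not along the pixel's ray), 0 where there is no reading), "fx", "fy", "cx", "cy" (pixels), "world_from_camera" (4x4, takes a point from camera to world coordinates). Camera axes: x right, y down, z forward; pixel columns grow to the right and rows downward; lengths in m; the calibration is good to about 2 mm. A picture is of the moment at which its call begins.
- ctrl.hand_in(): hands the job in; it is judged then, once.
The state is a dict: "t": time; "joints": joint angles; "dq": joint speeds; "joint_torque": joint torques, N m; "tool_pos": TCP position; "orientation": TCP orientation; "force": force on the tool from outside, world axes, zero at the start; "torque": the same for the moment, N m; "finger_gap": finger opening in m; "gripper_force": force on a finger pad.
Only numpy, scipy, OpenCV 4.12 (cv2) and the standard library are available. Lean on these libraries where they do the work, as an engineer would, in place of code of your own. Each camera call takes 0.05 s, during which the arm holds its last target. There are 200 camera calls.

## Task

Arm the grey release box: press its three buttons all the way in, one at a time and each once the last has come back up, first the wide mushroom-headed one, then the square one, then the small round one. Then take the key with the flat bow out of the wooden block, leaving the round-headed key there, push it fully home in the lock (its pins are sticky: wiggle the key a little if it catches), and turn it clockwise, seen from above, a quarter turn to its stop. The lock springs back, so finish while still gripping the key and holding it home and turned; do not knock the other things about.

Things in the scene. Friction and masses are not known exactly. Their poses are not given: they have to be found in the camera images.
- lock_mouth (a point): centre of the keyway's mouth on the lock plug's top face, 4 mm above the panel of the fixed grey box (140 x 180 x 60 mm). z up; y along the keyway at rest (slot 15 x 6 mm, chamfered, over 45 mm deep); x away from the buttons. The key goes straight down, either way round; sprung pins 10 and 19 mm down resist with 5 to 15 N. A collar (radius 14.5 to 22 mm) stands 1.5 mm above the face
- lock (a joint): turn of the lock plug about its vertical axis, rad: 0 at rest, grows clockwise seen from above, hard stop at 1.5. A spring drives it back to 0 (about 0.08 N m at the stop). The key has about 0.1 rad of play in the keyway
- wide_button_top (a point): centre of the top of the wide mushroom-headed button (36 mm across). All three button tops stand 22 mm above the box's panel, in a row along the box's near edge: 68 mm from the lock's axis (towards -x of lock_mouth), 56 mm apart along y of lock_mouth; their order varies
- square_button_top (a point): centre of the top of the square button (24 x 24 mm)
- small_button_top (a point): centre of the top of the small round button (18 mm across)
- wide_button (a joint): travel of the wide button, m: 0 up, 0.006 fully down; it springs back. Pressing takes 1.2 N at the start, 4.8 N fully down
- square_button (a joint): travel of the square button, m: as the wide button
- small_button (a joint): travel of the small round button, m: as the wide button
- key_bow (a point): centre of the flat bow of the key that fits, upright in the wooden block: a steel plate 8 mm thick (along x), 32 mm wide (y), 32 mm tall (z), its centre 25 mm above the shoulder's underside. Below it a 5 mm neck, a 10 x 22 x 4 mm shoulder and a blade 5 mm thick (x), 14 mm wide (y), 32 mm long with a rounded tip. 60 g
- key_shoulder (a point): middle of the underside of that key's shoulder: rests on the block's top at the start, and on the lock plug's face (at lock_mouth) when the key is fully home. Axes as key_bow
- round_key_head (a point): centre of the head of the other key, a steel key with a round head 30 mm across, in the same block; it belongs to another machine and stays there. The head's top is 36 mm above the block's top
- key_block: fixed wooden block 50 (x) x 120 (y) x 65 mm (z) that holds the two keys 70 mm apart along its y; which key is where varies. Origin at the centre of its underside. A fixed bundle of boards 108 mm tall lies behind it, its near face some 50 to 90 mm beyond the keys: open the gripper only part way there
- masking_roll: bystander: roll of masking tape lying flat, 96 mm across, 24 mm high; origin at the centre of its underside
- block_plane: bystander: block plane 150 x 42 x 51 mm behind the box; origin at the centre of its underside
Mind the look-alikes: they are no part of the job. Leave any red look-alike of the part that bears key_bow alone.

How it is judged:
By the outcome, as a careful person would: the job done as asked, in the order asked, and still so for the second after the job is handed in, while the arm keeps its last pose, push and grip.
It also fails if it takes over 72 s, if anything falls off the work surface, if the arm or the gripper's body presses on something with over 40 N, if the wrist force passes 120 N, or if a joint passes its speed limit or range.

## Working session

There is one attempt and no reset: what is moved stays moved. The work goes in short steps, Python scripts to look and compute and a tool call to move; the robot and the scene stay as the last step left them, time stands still between calls to the robot, and variables do not carry over. Pictures are saved under pics/ and viewed, at most 10 in all, crops included, and the job is handed in when it is done.

Besides the shell and the picture viewer there is one more tool, called after "Call:" as name([rows], argument=value, ...), one row to a line, values as JSON. step_arm: Moves the arm, as the interface text tells. Its arguments: {"type":"object","properties":{"plan":{"type":"array"},"grip_force":{"type":"number"}},"required":["plan"]}

```bash
mkdir -p pics
cat > h.py <<'E'
import numpy as np, cv2
from workcell import ctrl
def cam(n):
    c=ctrl.read_camera(n); return c
def pts(c):
    z=c["z_map"]; v,u=np.mgrid[:z.shape[0],:z.shape[1]]
    P=np.stack([(u-c["cx"])/c["fx"]*z,(v-c["cy"])/c["fy"]*z,z,np.ones_like(z)],-1)
    return (P@np.asarray(c["world_from_camera"]).T)[...,:3]
def ray(c,u,v,h):
    T=np.asarray(c["world_from_camera"]); d=T[:3,:3]@[(u-c["cx"])/c["fx"],(v-c["cy"])/c["fy"],1]
    o=T[:3,3]; return o+d*(h-o[2])/d[2]
E
python3 - <<'E'
from h import *
import pickle
for n in("top","side"):
    c=cam(n); cv2.imwrite(f"pics/{n}0.png",c["img"]); pickle.dump(c,open(n+"0.pkl","wb"))
    print(n,c["fx"],c["cx"],c["cy"],np.round(c["world_from_camera"],3).tolist())
s=ctrl.read_state();print({k:np.round(v,3).tolist() for k,v in s.items()})
E
```

```text
top 498.9704518768252 284.591931595912 203.15210183159036 [[0.009, -0.977, 0.212, 0.26], [-1.0, -0.009, 0.002, -0.033], [0.0, -0.212, -0.977, 1.327], [0.0, 0.0, 0.0, 1.0]]
side 381.5888392708595 274.86299365129946 208.12556768876726 [[0.998, 0.046, -0.05, 0.549], [0.063, -0.361, 0.93, -0.876], [0.025, -0.931, -0.364, 0.415], [0.0, 0.0, 0.0, 1.0]]
{'t': 0.1, 'joints': [70.547, 17.857, 0.803, 86.684, -0.252, 75.586, -1.56], 'dq': [0.038, -0.168, -0.1, -0.199, -0.006, -0.052, -0.064], 'joint_torque': [0.001, -38.086, 0.147, -23.124, 0.012, 0.008, -0.0], 'tool_pos': [0.161, -0.525, 0.23], 'orientation': [[0.956, 0.293, -0.001], [0.293, -0.956, 0.002], [-0.0, -0.002, -1.0]], 'force': [-0.04, -0.595, 0.007], 'torque': [-0.047, 0.015, 0.004], 'gripper_force': 0.0, 'finger_gap': 0.085}
```

View pics/top0.png

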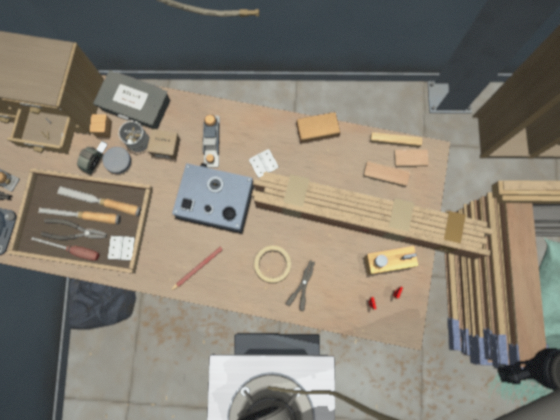

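View pics/side0.png

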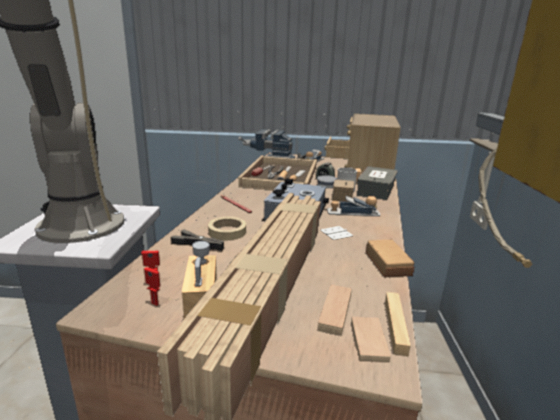

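Run:
```python
from h import *
import pickle
t=pickle.load(open("top0.pkl","rb"));s=pickle.load(open("side0.pkl","rb"))
f=lambda im,x0,y0,w,h,k:cv2.resize(im[y0:y0+h,x0:x0+w],None,fx=k,fy=k,interpolation=cv2.INTER_CUBIC)
a=f(t["img"],165,155,100,75,4);b=f(t["img"],350,235,100,75,4);c=f(s["img"],130,230,100,75,4);d=f(s["img"],250,170,100,75,4)
cv2.imwrite("pics/c1.png",np.vstack([np.hstack([a,b]),np.hstack([c,d])]))
P=pts(t)
for n,(u,v) in dict(panel=(200,220),lock=(214,184),b1=(187,204),b2=(208,208),b3=(229,213),blk=(392,268),k1=(381,261),k2=(407,258),boards=(400,220),roll=(258,265),table=(330,280)).items(): print(n,np.round(P[v,u],3))
print(np.round(pts(s)[248,201],3),np.round(pts(s)[268,197],3))
```

```text
panel [0.488 0.187 0.06 ]
lock [0.585 0.155 0.055]
b1 [0.526 0.219 0.077]
b2 [0.514 0.163 0.088]
b3 [0.502 0.11  0.084]
blk [ 0.26  -0.033  1.327]
k1 [ 0.382 -0.268  0.101]
k2 [ 0.391 -0.334  0.094]
boards [ 0.486 -0.32   0.096]
roll [0.377 0.037 0.026]
table [ 0.341 -0.152  0.004]
[ 0.388 -0.282  0.101] [ 0.399 -0.353  0.102]
```

View pics/c1.png

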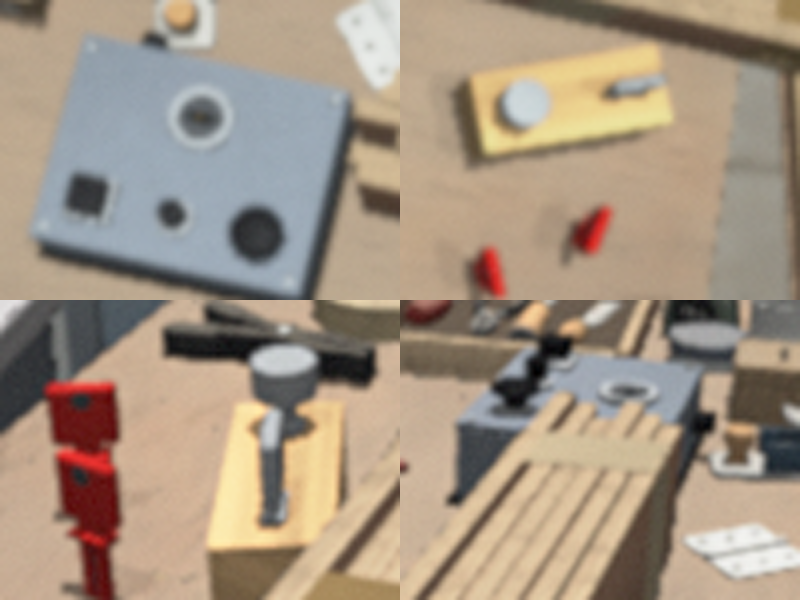

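```bash
cat > m.py <<'E'
from h import *
import pickle
t=pickle.load(open("top0.pkl","rb"));s=pickle.load(open("side0.pkl","rb"))
g=cv2.cvtColor(t["img"],cv2.COLOR_BGR2GRAY)
def cen(m,seed):
    n,l,st,ce=cv2.connectedComponentsWithStats(m.astype(np.uint8)); i=l[seed[1],seed[0]]; return ce[i],st[i],l==i
pp={}
for n,sd in dict(square=(187,204),small=(208,208),wide=(229,213)).items():
    c,st,_=cen(g<55,sd); pp[n]=ray(t,*c,0.082); print(n,c,st,np.round(pp[n],4))
# collar: bright ring near (215,184)
m=np.zeros_like(g);m[170:200,200:230]=1
b=(g>165)&(m>0); v,u=np.nonzero(b); el=cv2.fitEllipse(np.c_[u,v].astype(np.float32)); 
cc=cv2.minEnclosingCircle(np.c_[u,v].astype(np.float32));pp["lock"]=ray(t,*cc[0],0.0655);print("lock",len(u),el,cc,np.round(pp["lock"],4))
q=np.array([pp[k][:2] for k in("lock","square","small","wide")])
M=np.array([[0,0],[-.068,.056],[-.068,0],[-.068,-.056]])
U,_,Vt=np.linalg.svd((M-M.mean(0)).T@(q-q.mean(0)));R=(U@Vt).T
tr=q.mean(0)-R@M.mean(0);print("yaw",np.degrees(np.arctan2(R[1,0],R[0,0])),"lock",tr,"resid mm",np.round(1e3*(q-(M@R.T+tr)),1).tolist(),"fit",np.round(M@R.T+tr,4).tolist())
# block top quad
hsv=cv2.cvtColor(t["img"],cv2.COLOR_BGR2HSV)
print("hsv blk",hsv[266,405],hsv[255,395],"key",t["img"][254:260,400:418].mean(2).round().astype(int).tolist())
w=(hsv[...,1]>105)&(hsv[...,2]>180);c,st,mm=cen(w,(395,262));r=cv2.minAreaRect(cv2.findContours(mm.astype(np.uint8),0,1)[0][0]);print(st,r,np.round([ray(t,*x,0.065)[:2] for x in cv2.boxPoints(r)],4).tolist())
E
python3 m.py
```

```text
square [277.67410984 208.63774894] [     0      0    560    420 231980] [ 0.515  -0.0133  0.082 ]
small [277.67410984 208.63774894] [     0      0    560    420 231980] [ 0.515  -0.0133  0.082 ]
wide [277.67410984 208.63774894] [     0      0    560    420 231980] [ 0.515  -0.0133  0.082 ]
lock 403 ((216.92726135253906, 186.9781036376953), (23.522781372070312, 32.29063034057617), 56.51677322387695) ((214.5, 184.5), 20.506195068359375) [0.5811 0.1525 0.0655]
yaw 68.25298265038968 lock [0.55044597 0.07554791] resid mm [[30.7, 76.9], [41.8, -46.4], [-10.2, -25.6], [-62.2, -4.9]] fit [[0.5504, 0.0755], [0.4732, 0.0331], [0.5253, 0.0124], [0.5773, -0.0084]]
hsv blk [ 26  87 232] [ 19 108 225] key [[182, 179, 177, 174, 170, 171, 175, 176, 176, 176, 175, 176, 179, 181, 178, 170, 161, 158], [173, 165, 158, 151, 160, 168, 174, 177, 179, 180, 178, 171, 172, 176, 178, 176, 164, 159], [163, 148, 130, 129, 152, 168, 172, 173, 175, 174, 165, 155, 156, 163, 174, 178, 174, 164], [150, 125, 102, 108, 135, 153, 153, 153, 149, 146, 137, 137, 155, 169, 181, 187, 183, 170], [138, 111, 95, 100, 118, 136, 139, 136, 133, 132, 133, 148, 176, 188, 194, 196, 188, 173], [146, 128, 122, 119, 132, 153, 161, 161, 159, 158, 163, 175, 191, 197, 199, 199, 192, 177]]
[     0      0    560    420 233682] ((279.5, 209.5), (419.0, 559.0), 90.0) [[1.1155, 0.7821], [1.1304, -0.8043], [0.0166, -0.6847], [0.0046, 0.6376]]
```

Run:
```python
from h import *
import pickle
t=pickle.load(open("top0.pkl","rb"));im=t["img"];hsv=cv2.cvtColor(im,cv2.COLOR_BGR2HSV)
for n,u,v in(("sq",187,204),("sm",208,208),("wd",229,213)): print(n,hsv[v-8:v+9:2,u,2],hsv[v,u-12:u+13:2,2])
print("lockV",hsv[184,200:230,2],hsv[170:200,215,2]);print("lockS",hsv[184,200:230,1],hsv[170:200,215,1])
print("blkS",hsv[264,366:422:2,1],"V",hsv[264,366:422:2,2],"S col",hsv[244:284,395,1])
c=im[250:266,398:420]; print("keyS");print(cv2.cvtColor(c,cv2.COLOR_BGR2HSV)[...,1])
```

```text
sq [181 136  65  55  59  59  99 174 180] [172 182 179 123  59  58  59  56 117 170 177 183 185]
sm [184 182 150  72  64  67 147 174 185] [185 184 183 179 128  62  64  85 176 181 185 186 183]
wd [162  79  49  55  60  64  55  75 146] [186 186 158  66  48  54  60  65  58  96 173 184 183]
lockV [179 177 176 178 178 175 180 193 191 162 119  96  81  73  77  72  65  72
  86 105 142 184 198 180 173 177 177 177 179 178] [170 175 176 174 175 180 192 200 180 139 110 104  93  80  72  73  91 106
 120 156 189 190 181 180 183 182 182 183 184 183]
lockS [36 32 35 36 36 35 30 21 17 17 17 27 22 14 46 43 12 21 18 19 18 18 18 24
 32 35 36 36 34 36] [17 31 35 34 36 30 24 19 16 18 19 22 11 19 43  7 20 19 17 18 18 19 25 34
 39 36 35 38 36 36]
blkS [ 94 107 105 108 102  24  12  14  14   8  51  95 100  98  98  95  91  90
  87  86  88  84  83  85  86  86  82  71] V [ 92 119 219 219 138 116 187 214 216 213 220 234 235 236 236 236 237 237
 237 237 236 236 236 235 233 232 203 184] S col [ 63  64  64  68  81  95 102 101 102 101 105 108 108 107 105 103 102  99
  99  98  96  90  85  86  90  96  87  68  63  64  63  6
[... 829 characters left out ...]
7  49  65  88  99  99  95  94
   88  81  70  69]
 [105 109 109 101  86  74  73  81  85  91  96  98 100 104  99  97  95  94
   92  84  72  67]
 [102 105 109 108 104 105 103 100  98  98 100 102 102 100  98  96  95  95
   92  87  75  69]
 [102 100 102 102 102 103 101  99  98  97  96  97  95  95  94  94  93  93
   92  87  76  70]
 [100  99  98  97  99  97  95  95  95  93  93  93  94  93  90  90  90  88
   86  84  78  72]
 [ 98  96  95  95  93  92  91  90  91  88  88  88  85  86  85  85  85  86
   84  85  78  70]
 [ 91  91  90  89  87  86  86  85  88  85  84  84  83  85  85  86  86  85
   86  83  82  73]
 [ 87  86  85  85  84  84  83  83  86  85  84  85  87  86  88  88  90  90
   86  88  79  72]]
```

```bash
cat > m.py <<'E'
from h import *
import pickle
t=pickle.load(open("top0.pkl","rb"));s=pickle.load(open("side0.pkl","rb"))
K=4
big=lambda c:cv2.cvtColor(cv2.resize(c["img"],None,fx=K,fy=K,interpolation=cv2.INTER_LINEAR),cv2.COLOR_BGR2HSV)
def px(p): return (np.asarray(p)+.5)/K-.5
def blob(m,seed,roi):
    x0,y0,x1,y1=[K*i for i in roi]; z=np.zeros(m.shape,np.uint8); z[y0:y1,x0:x1]=m[y0:y1,x0:x1]
    n,l=cv2.connectedComponents(z); mm=(l==l[int(seed[1]*K),int(seed[0]*K)]).astype(np.uint8)
    return max(cv2.findContours(mm,0,cv2.CHAIN_APPROX_NONE)[0],key=len)
def mom(c): m=cv2.moments(c); return px((m["m10"]/m["m00"],m["m01"]/m["m00"]))
H=big(t);S,V=H[...,1],H[...,2]; pp={}
for n,sd in dict(square=(187,204),small=(207.5,208),wide=(229,213)).items():
    c=blob(V<118,sd,(170,190,250,230)); pp[n]=ray(t,*mom(c),0.082); print(n,mom(c),cv2.contourArea(c)/16,np.round(pp[n],4))
c=blob((S<26),(208,184),(201,170,229,199)); el=cv2.fitEllipse(cv2.convexHull(c)); pp["lock"]=ray(t,*px(el[0]),0.065); print("lock",px(el[0]),np.array(el[1])/K,np.round(pp["lock"],4))
q=np.array([pp[k][:2] for k in("lock","square","small","wide")])
M=np.array([[0,0],[-.068,.056],[-.068,0],[-.068,-.056]])
U,_,Vt=np.linalg.svd((M-M.mean(0)).T@(q-q.mean(0)));R=(U@Vt).T;tr=q.mean(0)-R@M.mean(0)
print("yaw",np.degrees(np.arctan2(R[1,0],R[0,0])),"resid mm",np.round(1e3*(q-(M@R.T+tr)),1).tolist(),"fit",np.round(M@R.T+tr,4).tolist())
# block + keys
c=blob((S>79)&(V>190),(395,264),(362,240,424,280)); r=cv2.minAreaRect(c); Q=np.array([ray(t,*px(x),0.065)[:2] for x in cv2.boxPoints(r)])
print("block c",Q.mean(0),"sides",np.linalg.norm(np.diff(Q,axis=0),axis=1),"dirs",[np.degrees(np.arctan2(*(d[::-1]))) for d in np.diff(Q,axis=0)])
c=blob(S<40,(382,261),(370,250,392,275)); el=cv2.fitEllipse(c); print("round",px(el[0]),np.array(el[1])/K, ray(t,*px(el[0]),0.101))
c=blob(S<50,(407,256),(398,250,420,262)); r=cv2.minAreaRect(c); print("flat",px(r[0]),np.array(r[1])/K,r[2],ray(t,*px(r[0]),0.106)); 
print(np.round([px(x) for x in cv2.boxPoints(r)],1).tolist(), np.round([ray(t,*px(x),0.106)[:2] for x in cv2.boxPoints(r)],4).tolist())
E
python3 m.py
```

```text
square [186.24141198 203.3420456 ] 83.84375 [0.5267 0.2202 0.082 ]
small [207.39935506 208.01221996] 30.6875 [0.515  0.1657 0.082 ]
wide [228.70138435 213.14385115] 143.53125 [0.5022 0.1111 0.082 ]
lock [214.75761414 183.87583923] [16.55228996 16.78483963] [0.5829 0.152  0.065 ]
yaw -12.177234551949589 resid mm [[1.4, 0.5], [-0.2, -0.3], [-0.1, -0.1], [-1.1, -0.0]] fit [[0.5816, 0.1515], [0.5269, 0.2206], [0.5151, 0.1658], [0.5033, 0.1111]]
block c [ 0.39123401 -0.30565012] sides [0.12438919 0.05491422 0.12324806] dirs [np.float64(-80.62675144813272), np.float64(-173.76895784468644), np.float64(99.2915169552497)]
round [380.85824585 260.50463867] [11.44699669 12.23255634] [ 0.38359607 -0.26818356  0.101     ]
flat [409.37167358 255.85473633] [ 3.98667502 14.46710873] 80.53767395019531 [ 0.39509407 -0.3373747   0.106     ]
[[401.8999938964844, 255.10000610351562], [416.20001220703125, 252.6999969482422], [416.79998779296875, 256.6000061035156], [402.6000061035156, 259.0]] [[0.3968, -0.3192], [0.403, -0.3544], [0.3934, -0.3556], [0.3872, -0.3204]]
```

Call:
step_arm([
  [25.7,-25.4,0,0,0,0,1],
  [25.7,-25.4,0,0,0,0,1],
  [25.7,-25.4,0,0,0,0,1],
  [25.7,-25.4,0,0,0,0,1],
  [25.7,-25.4,0,0,0,0,1],
  [25.7,-25.4,0,0,0,0,1],
  [25.7,-25.4,0,0,0,0,1],
  [25.7,-25.4,0,0,0,0,1],
  [25.7,-25.4,0,0,0,0,1],
  [25.7,-25.4,0,0,0,0,1],
  [25.7,-25.4,0,0,0,0,1],
  [25.7,-25.4,0,0,0,0,1],
  [25.7,-25.4,0,0,0,0,1],
  [25.7,-25.4,0,0,0,0,1],
  [25.7,-25.4,0,0,0,0,1],
  [25.7,-25.4,0,0,0,0,1],
  [25.7,-25.4,0,0,0,0,1],
  [25.7,-25.4,0,0,0,0,1],
  [25.7,-25.4,0,0,0,0,1],
  [25.7,-25.4,0,0,0,0,1],
], grip_force=30)

```text
t: 1.77
tool_pos: [0.504, 0.112, 0.2308]
orientation: [[0.956, 0.293, -0.001], [0.293, -0.956, -0.0], [-0.001, 0.0, -1.0]]
force: [0.8, -1.2, 0.2]
finger_gap: -0.0004
gripper_force: 0.0
```

Call:
step_arm([
  [0,0,0,0,0,-0.118,1],
  [0,0,0,0,0,-0.118,1],
  [0,0,0,0,0,-0.118,1],
  [0,0,0,0,0,-0.118,1],
  [0,0,0,0,0,-0.118,1],
  [0,0,0,0,0,-0.118,1],
  [0,0,0,0,0,-0.118,1],
  [0,0,0,0,0,-0.118,1],
  [0,0,0,0,0,-0.118,1],
  [0,0,0,0,0,0,1],
  [0,0,0,0,0,0,1],
])

```text
t: 2.68
tool_pos: [0.5034, 0.1104, 0.2308]
orientation: [[0.212, 0.977, -0.001], [0.977, -0.212, -0.0], [-0.0, -0.001, -1.0]]
force: [-0.5, -0.3, 0.1]
finger_gap: 0.0002
gripper_force: 0.0
```

```bash
cat > go.py <<'E'
# python3 go.py x y z yaw : shift (mm) in the present tool axes, and turn about tool z (rad), to the goal
import sys; from h import *
s=ctrl.read_state();R=np.array(s["orientation"]);p=np.array(s["tool_pos"]);th=np.degrees(np.arctan2(R[1,0],R[0,0]))
print("t",s["t"],"p",np.round(p,4),"yaw",round(th,2),"tilt",np.round(R[:2,2],4),"F",np.round(s["force"],2),"T",np.round(s["torque"],3),"gap",s["finger_gap"],"gf",round(s["gripper_force"],1),"J",np.round(s["joints"],1))
a=list(map(float,sys.argv[1:]))
if a:
    print("tool shift mm",np.round(1e3*R.T@(np.array(a[:3])-p),1),"turn",np.round(np.radians(th-a[3]),3) if len(a)>3 else "")
E
python3 go.py 0.5033 0.1111 0.082 77.7
```

```text
t 2.6833 p [0.5034 0.1104 0.2308] yaw 77.74 tilt [-0.001  -0.0001] F [-0.49 -0.28  0.14] T [-0.048  0.04  -0.028] gap 0.00018955919968830637 gf 0.0 J [ 22.6  19.9 -48.3  90.6  15.1  76.4 -39.8]
tool shift mm [ 7.000e-01 -1.000e-01  1.488e+02] turn 0.001
```

Call:
step_arm([
  [0.7,0,34,0,0,0,1],
  [0,0,34,0,0,0,1],
  [0,0,34,0,0,0,1],
  [0,0,34,0,0,0,1],
  [0,0,4,0,0,0,1],
  [0,0,4,0,0,0,1],
  [0,0,3,0,0,0,1],
  [0,0,3,0,0,0,1],
  [0,0,2,0,0,0,1],
  [0,0,2,0,0,0,1],
  [0,0,0,0,0,0,1],
  [0,0,0,0,0,0,1],
])

```text
t: 3.68
tool_pos: [0.5055, 0.1121, 0.0787]
orientation: [[0.209, 0.978, 0.004], [0.978, -0.209, 0.001], [0.002, 0.004, -1.0]]
force: [1.2, 1.2, 2.7]
finger_gap: 0.0004
gripper_force: 1.6
```

Call:
step_arm([
  [0,0,2,0,0,0,1],
  [0,0,2,0,0,0,1],
  [0,0,2,0,0,0,1],
  [0,0,2,0,0,0,1],
  [0,0,0,0,0,0,1],
  [0,0,0,0,0,0,1],
])

```text
t: 4.18
tool_pos: [0.5058, 0.1121, 0.0754]
orientation: [[0.209, 0.978, 0.005], [0.978, -0.209, -0.002], [-0.001, 0.005, -1.0]]
force: [-8.3, -3.9, 37.3]
finger_gap: 0.0001
gripper_force: 18.6
```

Call:
step_arm([
  [0,0,-8,0,0,0,1],
  [0,0,-12,0,0,0,1],
  [0,0,-15,0,0,0,1],
  [0,0,-10,0,0,0,1],
  [0,0,0,0,0,0,1],
  [0,0,0,0,0,0,1],
])

```text
t: 4.68
tool_pos: [0.5036, 0.111, 0.1141]
orientation: [[0.21, 0.978, -0.0], [0.978, -0.21, -0.0], [-0.001, -0.0, -1.0]]
force: [0.2, -0.5, 0.0]
finger_gap: -0.0
gripper_force: 0.0
```

```bash
python3 go.py 0.5269 0.2206 0.082 77.7
```

```text
t 4.6833 p [0.5036 0.111  0.1141] yaw 77.89 tilt [-0.0004 -0.0004] F [ 0.17 -0.52  0.  ] T [-0.018 -0.005  0.014] gap -2.0277933391488292e-05 gf 0.0 J [ 20.   26.2 -45.5 100.4  20.8  62.2 -44.6]
tool shift mm [112.   -0.2  32. ] turn 0.003
```

Call:
step_arm([
  [28,0,0,0,0,0,1],
  [28,0,0,0,0,0,1],
  [28,0,0,0,0,0,1],
  [28,0,0,0,0,0,1],
  [0,0,0,0,0,0,1],
  [0,0,12,0,0,0,1],
  [0,0,12,0,0,0,1],
  [0,0,5,0,0,0,1],
  [0,0,3,0,0,0,1],
  [0,0,3,0,0,0,1],
  [0,0,2,0,0,0,1],
  [0,0,2,0,0,0,1],
  [0,0,2,0,0,0,1],
  [0,0,0,0,0,0,1],
  [0,0,0,0,0,0,1],
  [0,0,0,0,0,0,1],
])

```text
t: 6.02
tool_pos: [0.5272, 0.2193, 0.076]
orientation: [[0.211, 0.978, 0.0], [0.978, -0.211, -0.004], [-0.003, 0.001, -1.0]]
force: [-6.2, -6.7, 17.1]
finger_gap: 0.0003
gripper_force: 8.0
```

Bottomed (17 N). Retract and go to the small one.

Call:
step_arm([
  [0,0,-8,0,0,0,1],
  [0,0,-12,0,0,0,1],
  [0,0,-15,0,0,0,1],
  [0,0,-6,0,0,0,1],
  [0,0,0,0,0,0,1],
  [0,0,0,0,0,0,1],
])

```text
t: 6.52
tool_pos: [0.5277, 0.2212, 0.1146]
orientation: [[0.209, 0.978, 0.001], [0.978, -0.209, 0.001], [0.001, 0.001, -1.0]]
force: [0.5, -0.1, -0.4]
finger_gap: 0.0002
gripper_force: 0.0
```

```bash
python3 go.py 0.5151 0.1658 0.0725 77.7
```

```text
t 6.5167 p [0.5277 0.2212 0.1146] yaw 77.91 tilt [0.0012 0.0007] F [ 0.46 -0.14 -0.38] T [ 0.025  0.02  -0.028] gap 0.0002191754439596077 gf 0.0 J [  6.   32.3 -44.2  91.6  24.   66.  -55.8]
tool shift mm [-56.8  -0.7  42. ] turn 0.004
```

Call:
step_arm([
  [-28,-0.5,0,0,0,0,1],
  [-28.8,0,0,0,0,0,1],
  [0,0,0,0,0,0,1],
  [0,0,12,0,0,0,1],
  [0,0,12,0,0,0,1],
  [0,0,5,0,0,0,1],
  [0,0,3,0,0,0,1],
  [0,0,3,0,0,0,1],
  [0,0,2,0,0,0,1],
  [0,0,2,0,0,0,1],
  [0,0,2,0,0,0,1],
  [0,0,0.7,0,0,0,1],
  [0,0,0,0,0,0,1],
  [0,0,0,0,0,0,1],
])

```text
t: 7.68
tool_pos: [0.5138, 0.1662, 0.0758]
orientation: [[0.208, 0.978, -0.001], [0.978, -0.208, -0.002], [-0.002, -0.0, -1.0]]
force: [-8.5, -4.1, 20.5]
finger_gap: -0.0002
gripper_force: 10.5
```

Call:
step_arm([
  [0,0,-8,0,0,0,1],
  [0,0,-22,0,0,0,1],
  [0,0,-35,0,0,0,0.18],
  [0,0,-40,0,0,0,0.18],
  [0,0,-20,0,0,0,0.18],
  [0,0,0,0,0,0,0.18],
  [0,0,0,0,0,0,0.18],
])

```text
t: 8.27
tool_pos: [0.5163, 0.1664, 0.1992]
orientation: [[0.209, 0.978, 0.005], [0.978, -0.209, 0.001], [0.002, 0.004, -1.0]]
force: [-0.3, 0.7, -0.6]
finger_gap: 0.0348
gripper_force: 0.0
```

```bash
python3 go.py 0.395 -0.3373 0.2 99.4
```

```text
t 8.2667 p [0.5163 0.1664 0.1992] yaw 77.93 tilt [0.0047 0.0015] F [-0.35  0.74 -0.57] T [-0.002 -0.023 -0.059] gap 0.03483816978181867 gf 0.0 J [ 14.7  24.5 -47.4  89.8  18.6  73.6 -47.4]
tool shift mm [-518.   -13.3   -2.2] turn -0.375
```

Call:
step_arm([
  [-37,-0.95,0,0,0,0,0.18],
  [-37,-0.95,0,0,0,0,0.18],
  [-37,-0.95,0,0,0,0,0.18],
  [-37,-0.95,0,0,0,0,0.18],
  [-37,-0.95,0,0,0,0,0.18],
  [-37,-0.95,0,0,0,0,0.18],
  [-37,-0.95,0,0,0,0,0.18],
  [-37,-0.95,0,0,0,0,0.18],
  [-37,-0.95,0,0,0,0,0.18],
  [-37,-0.95,0,0,0,0,0.18],
  [-37,-0.95,0,0,0,0,0.18],
  [-37,-0.95,0,0,0,0,0.18],
  [-37,-0.95,0,0,0,0,0.18],
  [-37,-0.95,0,0,0,0,0.18],
  [0,0,0,0,0,-0.094,0.18],
  [0,0,0,0,0,-0.094,0.18],
  [0,0,0,0,0,-0.094,0.18],
  [0,0,0,0,0,-0.094,0.18],
  [0,0,0,0,0,0,0.18],
  [0,0,0,0,0,0,0.18],
])

```text
t: 9.93
tool_pos: [0.3928, -0.338, 0.196]
orientation: [[-0.162, 0.987, -0.002], [0.987, 0.162, 0.002], [0.002, -0.001, -1.0]]
force: [0.7, -1.4, 0.2]
finger_gap: 0.0349
gripper_force: 0.0
```

```bash
python3 go.py 0.395 -0.3373 0.073 99.4
python3 - <<'E'
from h import *
f=lambda im,x0,y0,w,h,k:cv2.resize(im[y0:y0+h,x0:x0+w],None,fx=k,fy=k,interpolation=cv2.INTER_CUBIC)
a=f(cam("top")["img"],350,215,100,100,4);b=f(cam("side")["img"],130,170,130,130,400/130)
cv2.imwrite("pics/k1.png",np.hstack([a,b]))
E
```

```text
t 9.9333 p [ 0.3928 -0.338   0.196 ] yaw 99.33 tilt [-0.0017  0.0018] F [ 0.66 -1.42  0.24] T [-0.023 -0.012 -0.025] gap 0.0349447392697729 gf 0.0 J [ 69.9  20.  -40.2  93.6  13.4  71.6  36.4]
tool shift mm [  0.    2.5 123. ] turn -0.001
```

View pics/k1.png

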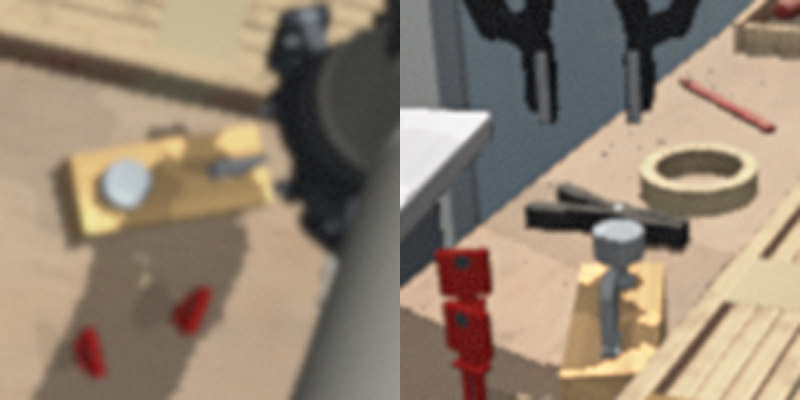

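Run:
```python
from h import *
import pickle
for n in("side","top"):
    c=pickle.load(open(n+"0.pkl","rb"));T=np.linalg.inv(c["world_from_camera"])
    a=np.radians(9.4);ex=np.array([np.cos(a),np.sin(a),0]);ey=np.array([-np.sin(a),np.cos(a),0])
    for sx,sy,z in((0,1,.106),(0,-1,.106),(0,-1,.074),(1,-1,.106),(-1,-1,.106)):
        p=T@np.r_[np.array([.395,-.3373,z])+.004*sx*ex+.016*sy*ey,1]; print(n,sx,sy,z,np.round([c["fx"]*p[0]/p[2]+c["cx"],c["fy"]*p[1]/p[2]+c["cy"]],1))
```

```text
side 0 1 0.106 [197.6 256.1]
side 0 -1 0.106 [195.9 265.8]
side 0 -1 0.074 [196.9 283.1]
side 1 -1 0.106 [198.4 265.7]
side -1 -1 0.106 [193.3 265.8]
top 0 1 0.106 [402.9 256.9]
top 0 -1 0.106 [415.7 254.9]
top 0 -1 0.074 [412.5 256.3]
top 1 -1 0.106 [415.4 253.3]
top -1 -1 0.106 [416.1 256.5]
```

Call:
step_arm([
  [0,3.5,0,0,0,0,0.18],
  [0,0,30,0,0,0,0.18],
  [0,0,30,0,0,0,0.18],
  [0,0,30,0,0,0,0.18],
  [0,0,15,0,0,0,0.18],
  [0,0,10,0,0,0,0.18],
  [0,0,5,0,0,0,0.18],
  [0,0,3,0,0,0,0.18],
  [0,0,0,0,0,0,0.18],
  [0,0,0,0,0,0,0.18],
])

```text
t: 10.87
tool_pos: [0.3978, -0.3383, 0.0757]
orientation: [[-0.164, 0.986, 0.002], [0.986, 0.164, -0.002], [-0.002, 0.001, -1.0]]
force: [-0.4, 0.2, -0.1]
finger_gap: 0.0349
gripper_force: 0.0
```

```bash
python3 go.py 0.396 -0.3373 0.073 99.4
python3 - <<'E'
from h import *
f=lambda im,x0,y0,w,h,k:cv2.resize(im[y0:y0+h,x0:x0+w],None,fx=k,fy=k,interpolation=cv2.INTER_CUBIC)
cv2.imwrite("pics/k2.png",f(cam("side")["img"],150,210,100,100,5))
E
```

```text
t 10.8667 p [ 0.3978 -0.3383  0.0757] yaw 99.45 tilt [ 0.0017 -0.0015] F [-0.37  0.24 -0.13] T [-0.015  0.019  0.015] gap 0.03490715109091613 gf 0.0 J [ 66.7  27.5 -37.3 102.2  19.6  56.8  31.1]
tool shift mm [ 1.3 -1.6  2.7] turn 0.001
```

View pics/k2.png

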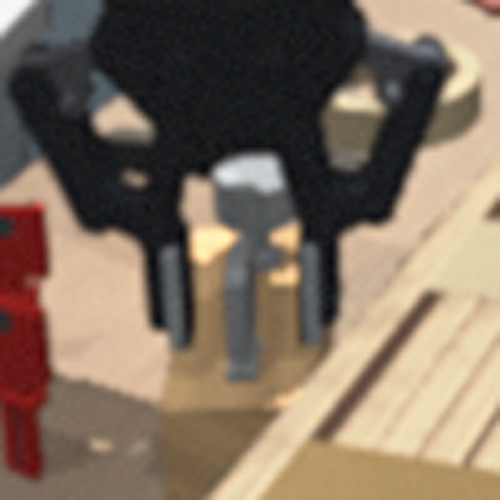

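Call:
step_arm([
  [1,-1.6,1.5,0,0,0,0.18],
  [0,0,0,0,0,0,0.5],
  [0,0,0,0,0,0,0.75],
  [0,0,0,0,0,0,1],
  [0,0,0,0,0,0,1],
  [0,0,0,0,0,0,1],
  [0,0,0,0,0,0,1],
  [0,0,0,0,0,0,1],
], grip_force=70)

```text
t: 11.58
tool_pos: [0.3953, -0.3372, 0.0735]
orientation: [[-0.164, 0.986, 0.0], [0.986, 0.164, -0.001], [-0.001, 0.0, -1.0]]
force: [-1.1, 0.9, 4.0]
finger_gap: 0.007
gripper_force: 68.3
```

```bash
python3 go.py 0.396 -0.3373 0.2 99.4
```

```text
t 11.5833 p [ 0.3953 -0.3372  0.0735] yaw 99.45 tilt [ 0.0001 -0.0005] F [-1.15  0.9   3.95] T [ 0.098  0.167 -0.038] gap 0.0070020608150788855 gf 68.3 J [ 66.8  27.5 -37.3 102.6  19.6  56.5  31.1]
tool shift mm [  -0.3    0.7 -126.5] turn 0.001
```

Call:
step_arm([
  [0,0,-5,0,0,0,1],
  [0,0,-8,0,0,0,1],
  [0,0,-10,0,0,0,1],
  [0,0,-15,0,0,0,1],
  [0,0,-20,0,0,0,1],
  [0,0,-25,0,0,0,1],
  [0,0,-20,0,0,0,1],
  [0,0,-10,0,0,0,1],
  [0,0,0,0,0,0,1],
  [0,0,0,0,0,0,1],
])

```text
t: 12.42
tool_pos: [0.3949, -0.337, 0.1862]
orientation: [[-0.164, 0.986, -0.0], [0.986, 0.164, -0.0], [-0.0, -0.0, -1.0]]
force: [0.4, -0.9, -1.2]
finger_gap: 0.0071
gripper_force: 68.7
```

```bash
python3 go.py 0.5825 0.1518 0.19 77.7
python3 - <<'E'
from h import *
f=lambda im,x0,y0,w,h,k:cv2.resize(im[y0:y0+h,x0:x0+w],None,fx=k,fy=k,interpolation=cv2.INTER_CUBIC)
cv2.imwrite("pics/k3.png",f(cam("side")["img"],140,150,120,140,4))
E
```

```text
t 12.4167 p [ 0.3949 -0.337   0.1862] yaw 99.45 tilt [-0.0002 -0.0004] F [ 0.38 -0.88 -1.16] T [ 0.019  0.016 -0.027] gap 0.007121541820722968 gf 68.7 J [ 69.6  20.5 -40.2  94.4  13.9  70.2  35.8]
tool shift mm [451.3 265.3  -4.1] turn 0.38
```

View pics/k3.png

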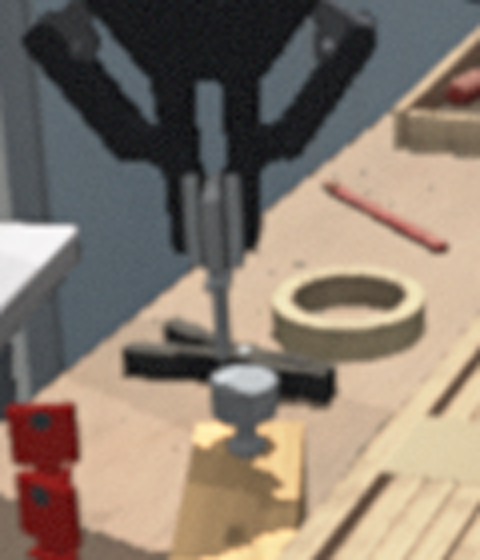

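Call:
step_arm([
  [32.2,18.9,0,0,0,0,1],
  [32.2,18.9,0,0,0,0,1],
  [32.2,18.9,0,0,0,0,1],
  [32.2,18.9,0,0,0,0,1],
  [32.2,18.9,0,0,0,0,1],
  [32.2,18.9,0,0,0,0,1],
  [32.2,18.9,0,0,0,0,1],
  [32.2,18.9,0,0,0,0,1],
  [32.2,18.9,0,0,0,0,1],
  [32.2,18.9,0,0,0,0,1],
  [32.2,18.9,0,0,0,0,1],
  [32.2,18.9,0,0,0,0,1],
  [32.2,18.9,0,0,0,0,1],
  [32.2,18.9,0,0,0,0,1],
  [0,0,0,0,0,0.095,1],
  [0,0,0,0,0,0.095,1],
  [0,0,0,0,0,0.095,1],
  [0,0,0,0,0,0.095,1],
  [0,0,0,0,0,0,1],
  [0,0,0,0,0,0,1],
])

```text
t: 14.13
tool_pos: [0.5812, 0.1507, 0.1844]
orientation: [[0.211, 0.978, -0.003], [0.978, -0.211, -0.001], [-0.002, -0.003, -1.0]]
force: [-0.5, 0.4, -0.5]
finger_gap: 0.0074
gripper_force: 68.7
```

```bash
python3 go.py 0.5825 0.1518 0.115 77.7
python3 - <<'E'
from h import *
import pickle
s=pickle.load(open("side0.pkl","rb"));H=cv2.cvtColor(cv2.resize(s["img"],None,fx=4,fy=4),cv2.COLOR_BGR2HSV)[4*184:4*200,4*296:4*320]
m=((H[...,1]<26)&(H[...,2]>60)).astype(np.uint8);c=np.vstack([k for k in cv2.findContours(m,0,1)[0] if cv2.contourArea(k)>40]);h=cv2.convexHull(c);el=cv2.fitEllipse(h)
p=((np.array(el[0])+.5)/4-.5)+[296,184];print("side collar",p,np.array(el[1])/4,el[2],ray(s,*p,.0655))
f=lambda im,x0,y0,w,h,k:cv2.resize(im[y0:y0+h,x0:x0+w],None,fx=k,fy=k,interpolation=cv2.INTER_CUBIC)
c=cam("side");pickle.dump(c,open("side1.pkl","wb"));cv2.imwrite("pics/k4.png",f(c["img"],260,120,90,90,6))
E
```

```text
t 14.1333 p [0.5812 0.1507 0.1844] yaw 77.83 tilt [-0.0031 -0.0012] F [-0.46  0.41 -0.48] T [-0.002 -0.01   0.044] gap 0.007350801350132463 gf 68.7 J [ 10.3  30.9 -40.8  81.2  20.3  75.5 -43.7]
tool shift mm [ 1.4  1.3 69.4] turn 0.002
side collar [307.65592384 189.91987944] [22.64848137 27.97529793] 100.24943542480469 [0.58576491 0.17381355 0.0655    ]
```

View pics/k4.png

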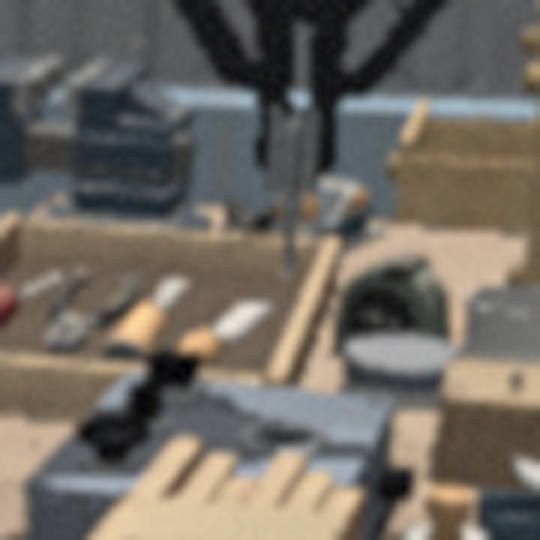

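Call:
step_arm([
  [1.4,1.3,25,0,0,0,1],
  [0,0,25,0,0,0,1],
  [0,0,15,0,0,0,1],
  [0,0,5,0,0,0,1],
  [0,0,3,0,0,0,1],
  [0,0,0,0,0,0,1],
  [0,0,0,0,0,0,1],
  [0,0,0,0,0,0,1],
])

```text
t: 14.85
tool_pos: [0.5846, 0.1528, 0.1145]
orientation: [[0.213, 0.977, 0.003], [0.977, -0.213, 0.001], [0.001, 0.002, -1.0]]
force: [-0.3, -0.3, -1.3]
finger_gap: 0.0066
gripper_force: 68.7
```

```bash
python3 go.py 0.5825 0.1518 0.10 77.7
```

```text
t 14.85 p [0.5846 0.1528 0.1145] yaw 77.7 tilt [0.0025 0.0009] F [-0.28 -0.31 -1.33] T [-0.025  0.055 -0.031] gap 0.006632462256076143 gf 68.7 J [  9.6  34.4 -39.4  86.3  22.9  67.3 -45.9]
tool shift mm [-1.4 -1.8 14.5] turn -0.0
```

Call:
step_arm([
  [-1.4,-1.8,2,0,0,0,1],
  [0,0,2,0,0,0,1],
  [0,0,2,0,0,0,1],
  [0,0,0,0,0,0,1],
  [0,0,0,0,0,0,1],
  [0,0,0,0,0,0,1],
])

```text
t: 15.35
tool_pos: [0.5816, 0.1513, 0.1071]
orientation: [[0.213, 0.977, 0.0], [0.977, -0.213, -0.0], [-0.0, 0.0, -1.0]]
force: [-0.6, 0.6, -0.9]
finger_gap: 0.0069
gripper_force: 68.7
```

```bash
python3 go.py 0.5825 0.1518 0.10 77.7
```

```text
t 15.35 p [0.5816 0.1513 0.1071] yaw 77.69 tilt [ 0. -0.] F [-0.62  0.63 -0.92] T [ 0.038  0.02  -0.015] gap 0.0068586520865745884 gf 68.7 J [  9.7  34.6 -39.2  87.2  23.   66.5 -46.1]
tool shift mm [0.7 0.8 7.1] turn -0.0
```

Call:
step_arm([
  [0.5,0.7,1,0,0,0,1],
  [0,0,1.5,0,0,0,1],
  [0,0,1.5,0,0,0,1],
  [0,0,1.5,0,0,0,1],
  [0,0,1.5,0,0,0,1],
  [0,0,0,0,0,0,1],
  [0,0,0,0,0,0,1],
])

```text
t: 15.93
tool_pos: [0.5828, 0.1528, 0.1002]
orientation: [[0.213, 0.977, 0.001], [0.977, -0.213, 0.002], [0.002, 0.001, -1.0]]
force: [1.8, 2.3, -0.2]
finger_gap: 0.0072
gripper_force: 68.7
```

```bash
python3 go.py 0.5825 0.1518 0.10 77.7
```

```text
t 15.9333 p [0.5828 0.1528 0.1002] yaw 77.72 tilt [0.0012 0.0019] F [ 1.77  2.25 -0.16] T [ 0.657 -0.409  0.02 ] gap 0.007152805296645621 gf 68.7 J [  9.5  35.1 -39.1  87.5  23.3  65.7 -46.4]
tool shift mm [-1.1 -0.1  0.2] turn 0.0
```

Call:
step_arm([
  [0.4,0.2,1.5,0,0,0,1],
  [0,0,2,0,0,0,1],
  [0,0,2,0,0,0,1],
  [0,0,0,0,0,0,1],
  [0,0,0,0,0,0,1],
])

```text
t: 16.35
tool_pos: [0.5824, 0.153, 0.0946]
orientation: [[0.213, 0.977, -0.0], [0.977, -0.213, 0.001], [0.001, -0.001, -1.0]]
force: [-0.0, 4.0, 0.5]
finger_gap: 0.0073
gripper_force: 69.0
```

```bash
python3 go.py 0.5825 0.1518 0.0725 77.7
```

```text
t 16.35 p [0.5824 0.153  0.0946] yaw 77.72 tilt [-0.0003  0.0014] F [-0.04  3.95  0.46] T [ 1.02   0.042 -0.022] gap 0.007290364667001813 gf 69.0 J [  9.4  35.4 -38.9  87.8  23.6  65.2 -46.6]
tool shift mm [-1.2  0.4 22.1] turn 0.0
```

Call:
step_arm([
  [0.8,-0.1,1,0,0,0,1],
  [0,0,2,0,0,0.02,1],
  [0,0,2,0,0,-0.02,1],
  [0,0,2,0,0,-0.02,1],
  [0,0,2,0,0,0.02,1],
  [0,0,0,0,0,0,1],
  [0,0,0,0,0,0,1],
])

```text
t: 16.93
tool_pos: [0.5828, 0.1531, 0.0857]
orientation: [[0.213, 0.977, 0.0], [0.977, -0.213, 0.0], [0.0, 0.0, -1.0]]
force: [-1.7, 3.6, 4.4]
finger_gap: 0.0069
gripper_force: 69.4
```

```bash
python3 go.py 0.5825 0.1518 0.0725 77.7
```

```text
t 16.9333 p [0.5828 0.1531 0.0857] yaw 77.7 tilt [0.0003 0.0004] F [-1.66  3.6   4.42] T [0.91  0.19  0.032] gap 0.006885363123999948 gf 69.4 J [  9.2  36.  -38.6  88.3  24.   64.2 -46.9]
tool shift mm [-1.3 -0.  13.2] turn -0.0
```

Call:
step_arm([
  [0.6,-0.4,2,0,0,0.02,1],
  [0,0,2,0,0,-0.02,1],
  [0,0,2,0,0,-0.02,1],
  [0,0,2,0,0,0.02,1],
  [0,0,2,0,0,0.02,1],
  [0,0,0,0,0,-0.02,1],
  [0,0,0,0,0,0,1],
])

```text
t: 17.52
tool_pos: [0.5829, 0.1531, 0.0749]
orientation: [[0.213, 0.977, 0.001], [0.977, -0.213, -0.0], [-0.0, 0.001, -1.0]]
force: [2.8, 2.6, -0.3]
finger_gap: 0.0072
gripper_force: 68.7
```

```bash
python3 go.py 0.5828 0.1531 0.0725 77.7
```

```text
t 17.5167 p [0.5829 0.1531 0.0749] yaw 77.72 tilt [ 0.0006 -0.0001] F [ 2.81  2.59 -0.34] T [ 0.719 -0.758  0.015] gap 0.007197447517823181 gf 68.7 J [  9.   36.6 -38.3  88.9  24.5  63.1 -47.3]
tool shift mm [ 0.  -0.1  2.4] turn 0.0
```

Call:
step_arm([
  [0.4,0.4,1.5,0,0,0,1],
  [0,0,1.5,0,0,0,1],
  [0,0,1,0,0,0,1],
  [0,0,1,0,0,0,1],
  [0,0,0,0,0,0,1],
  [0,0,0,0,0,0,1],
  [0,0,0,0,0,0,1],
])

```text
t: 18.1
tool_pos: [0.5831, 0.1532, 0.0724]
orientation: [[0.214, 0.977, 0.001], [0.977, -0.214, -0.002], [-0.001, 0.001, -1.0]]
force: [-1.0, -0.2, 10.7]
finger_gap: 0.0072
gripper_force: 70.6
```

```bash
python3 go.py 0.5828 0.1531 0.0725 77.7
```

```text
t 18.1 p [0.5831 0.1532 0.0724] yaw 77.66 tilt [ 0.0008 -0.0015] F [-1.   -0.19 10.75] T [0.114 0.289 0.072] gap 0.0072294059356757066 gf 70.6 J [  8.9  36.8 -38.2  89.   24.7  62.9 -47.5]
tool shift mm [-0.2 -0.3 -0.1] turn -0.001
```

Call:
step_arm([
  [0,0,0,0,0,0.1,1],
  [0,0,0,0,0,0.1,1],
  [0,0,0,0,0,0.1,1],
  [0,0,0,0,0,0.1,1],
  [0,0,0,0,0,0.1,1],
  [0,0,0,0,0,0.1,1],
  [0,0,0,0,0,0,1],
  [0,0,0,0,0,0,1],
], grip_force=90)

```text
t: 18.77
tool_pos: [0.5833, 0.153, 0.0724]
orientation: [[0.728, 0.685, 0.001], [0.685, -0.728, -0.002], [-0.001, 0.002, -1.0]]
force: [-1.3, 0.3, 12.0]
finger_gap: 0.0064
gripper_force: 88.4
```

```bash
python3 go.py 0.5831 0.1532 0.0724 -14
```

```text
t 18.7667 p [0.5833 0.153  0.0724] yaw 43.27 tilt [ 0.001  -0.0019] F [-1.28  0.28 11.95] T [0.013 0.272 0.059] gap 0.006367774882399295 gf 88.4 J [  4.   34.7 -30.2  89.2  19.2  61.3 -77.8]
tool shift mm [ 0.  -0.3  0. ] turn 1.0
```

Call:
step_arm([
  [0,0,0,0,0,0.1,1],
  [0,0,0,0,0,0.1,1],
  [0,0,0,0,0,0.1,1],
  [0,0,0,0,0,0.1,1],
  [0,0,0,0,0,0.1,1],
  [0,0,0,0,0,0.1,1],
  [0,0,0,0,0,0.1,1],
  [0,0,0,0,0,0.1,1],
  [0,0,0,0,0,0.08,1],
  [0,0,0,0,0,0,1],
  [0,0,0,0,0,0,1],
])

```text
t: 19.68
tool_pos: [0.5834, 0.1528, 0.0724]
orientation: [[0.992, -0.124, 0.001], [-0.124, -0.992, -0.002], [0.001, 0.002, -1.0]]
force: [-0.9, 0.1, 9.9]
finger_gap: 0.0074
gripper_force: 88.3
```

```bash
python3 go.py 0.5831 0.1532 0.0724 -14
```

```text
t 19.6833 p [0.5834 0.1528 0.0724] yaw -7.15 tilt [ 0.0011 -0.0018] F [-0.85  0.07  9.94] T [0.042 0.15  0.033] gap 0.007359744290227264 gf 88.3 J [  -3.6   32.6  -18.6   89.5   11.6   59.7 -122.5]
tool shift mm [-0.3 -0.4  0. ] turn 0.12
```

Call:
step_arm([
  [0,0,0,0,0,0.05,1],
  [0,0,0,0,0,0.05,1],
  [0,0,0,0,0,0.02,1],
  [0,0,0,0,0,0,1],
  [0,0,0,0,0,0,1],
  [0,0,0,0,0,0,1],
])

```text
t: 20.18
tool_pos: [0.5834, 0.1528, 0.0724]
orientation: [[0.97, -0.242, 0.001], [-0.242, -0.97, -0.002], [0.001, 0.001, -1.0]]
force: [-1.4, 0.0, 10.6]
finger_gap: 0.0067
gripper_force: 88.3
```

```bash
python3 go.py 0.5831 0.1532 0.0724 -14
```

```text
t 20.1833 p [0.5834 0.1528 0.0724] yaw -14.01 tilt [ 0.0011 -0.0015] F [-1.44  0.03 10.6 ] T [0.035 0.195 0.092] gap 0.006744883666586626 gf 88.3 J [  -4.7   32.4  -17.    89.5   10.6   59.6 -128.6]
tool shift mm [-0.4 -0.3  0. ] turn -0.0
```

Call:
step_arm([
  [0,0,0,0,0,0.04,1],
  [0,0,0,0,0,0.04,1],
  [0,0,0,0,0,0,1],
  [0,0,0,0,0,0,1],
  [0,0,0,0,0,0,1],
])

```text
t: 20.6
tool_pos: [0.5834, 0.1527, 0.0724]
orientation: [[0.948, -0.317, 0.001], [-0.317, -0.948, -0.002], [0.002, 0.002, -1.0]]
force: [-0.1, -1.1, 8.9]
finger_gap: 0.007
gripper_force: 88.4
```

```bash
python3 go.py 0.5831 0.1532 0.0724 -18.6
```

```text
t 20.6 p [0.5834 0.1527 0.0724] yaw -18.5 tilt [ 0.0011 -0.002 ] F [-0.09 -1.09  8.94] T [0.045 0.283 0.508] gap 0.006994844103294593 gf 88.4 J [  -5.4   32.3  -16.    89.6   10.    59.5 -132.6]
tool shift mm [-0.4 -0.4  0. ] turn 0.002
```

Call:
step_arm([
  [0,0,0,0,0,0,1],
  [0,0,0,0,0,0,1],
  [0,0,0,0,0,0,1],
  [0,0,0,0,0,0,1],
  [0,0,0,0,0,0,1],
  [0,0,0,0,0,0,1],
])

```text
t: 21.1
tool_pos: [0.5833, 0.1528, 0.0724]
orientation: [[0.948, -0.317, 0.001], [-0.317, -0.948, -0.002], [0.002, 0.001, -1.0]]
force: [-0.2, 0.3, 9.2]
finger_gap: 0.0065
gripper_force: 88.5
```

```bash
python3 go.py
python3 - <<'E'
from h import *
c=cam("side")["img"];cv2.imwrite("pics/k5.png",cv2.resize(c[140:230,250:370],None,fx=6,fy=6,interpolation=cv2.INTER_CUBIC))
E
```

```text
t 21.1 p [0.5833 0.1528 0.0724] yaw -18.5 tilt [ 0.0011 -0.0019] F [-0.23  0.27  9.21] T [-0.069  0.212  0.477] gap 0.006486003770033602 gf 88.5 J [  -5.4   32.3  -16.    89.6   10.    59.5 -132.6]
```

View pics/k5.png

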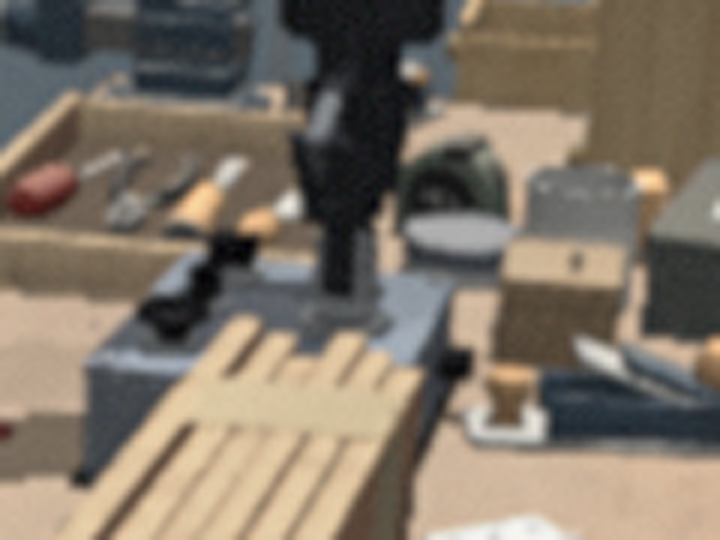

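The picture shows the gripper holding the key down at the lock (crop about 345,290), with the buttons up and the plane undisturbed. The torque holds steady at about 0.48 N m against the stop.

```bash
python3 -c "from workcell import ctrl; print(ctrl.hand_in())"
```

```text
the job is handed in; nothing more can be done
None
```

I handed the job in at about 21 s: the wide, square and small buttons were each pressed to the bottom in that order, and the flat-bow key is gripped fully home (about 9 N down) and turned clockwise against its hard stop (about 0.48 N m).

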